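# Close the sample box and hold it up level

## Task

The loaded blue sample box is ready to go: set its yellow lid on it, fully seated, placed and not dropped, and let go of it. Then take hold of the closed box itself, lift it until its underside is about 12 cm above the bench, keeping it level, and finish while still holding it there, steady and level, lid on, with nothing else carrying it. Leave the tube rack, the reagent bottle and the jar alone.

Things in the scene. Friction and masses are not known exactly. Their poses are not given: they have to be found in the camera images.
- sample_box: blue open-topped box, loose on the bench, 122 (x) by 62 (y) by 46 mm high, walls and floor 4 mm, 0.15 to 0.3 kg; five loose vials stand in its 20 mm high white divider grid, mostly towards +x, caps 10 mm below the rim. No handle: grip it across its 62 mm width, by the long outer walls. Origin at the centre of its underside, x along its length, z up
- box_lid: loose lid, right way up on the bench, 55 to 100 g: yellow plate 118 (x) by 58 (y) by 5 mm, under it a white plug 109 by 49 by 6 mm, on top a black grip ridge. Origin at the centre of the plug's underside, x along its length, z up. Seated, this origin is 40 mm above the box's origin; either way round fits. It does not latch: the box cannot be lifted by it
- lid_ridge (a point): centre of the top of the lid's black grip ridge, which is 50 long (lid x), 14 wide (lid y) and 20 mm high; this point is 31 mm above the lid's origin, and 71 mm above the box's underside once the lid is seated
- box_mouth (a point): centre of the box's mouth, level with its rim, 46 mm above the underside; the mouth is 114 by 54 mm, so the lid's plug has 2.5 mm play each side; the seated lid's plate rests on the rim, 2 mm inside the box's outline all round
- vial1: small sample vial, 13 mm diameter, 32 mm tall, red cap, 12 g, standing loose in a cell of the sample box; origin at the centre of its underside, z up
- vial2: small sample vial, 13 mm diameter, 32 mm tall, green cap, 12 g, standing loose in a cell of the sample box; origin at the centre of its underside, z up
- vial3: small sample vial, 13 mm diameter, 32 mm tall, red cap, 12 g, standing loose in a cell of the sample box; origin at the centre of its underside, z up
- vial4: small sample vial, 13 mm diameter, 32 mm tall, orange cap, 12 g, standing loose in a cell of the sample box; origin at the centre of its underside, z up
- vial5: small sample vial, 13 mm diameter, 32 mm tall, green cap, 12 g, standing loose in a cell of the sample box; origin at the centre of its underside, z up
- tube_rack: orange two-deck tube rack, 150 (x) by 90 (y) mm, with five blue-capped tubes fixed in it, 116 mm high in all; a bystander; origin at the centre of its underside
- reagent_bottle: reagent bottle with blue cap, 68 mm diameter, 120 mm tall, a bystander; origin at the centre of its underside
- red_jar: jar with red cap, 72 mm diameter, 85 mm tall, a bystander; origin at the centre of its underside
Things that resemble listed ones, but are neither listed nor needed, are in the scene too. What is meant by the box_lid is not pink, and is the smaller of those in its own colour. There is more than one size of the sample_box; the job needs the smaller.

How it is judged:
By the outcome, as a careful person would: the job done as asked, in the order asked, and still so for the second after the job is handed in, while the arm keeps its last pose, push and grip.
It also fails if it takes over 51 s, if anything falls off the work surface, if the arm or the gripper's body presses on something with over 40 N, if the wrist force passes 120 N, or if a joint passes its speed limit or range.

## Robot

A 7-joint arm with a two-finger parallel gripper is mounted at the origin on the work surface. World frame = base frame: x ahead of the robot, y to its left, z up, the work surface at z = 0. Lengths are in m, angles in rad, forces in N, time in s.
With the tool pointing down it reaches from about 0.425 to 1.025 m from the base axis. Payload 3.6 kg.
Tool frame: the origin (TCP) lies midway between the tips of the shut fingers; the grasp point (between the pads) lies 19 mm behind it; z points along the fingers, x is the direction in which the jaws open and shut, and the axes are right-handed (so a half turn about z gives the same grasp; the last joint's range is limited). The gripper opens to 85 mm and grips with 20 to 120 N. Pads are 22 mm wide; open, the fingers measure 114 mm over their backs; the gripper's body (76 mm by 85 mm) begins 54 mm behind the grasp point. The pads swing forward as they close: fully open they stand 13 mm farther back than shut.
Start: joints at [-0.093, 0.591, 0.048, 1.609, -0.033, 0.943, -0.034], TCP at [0.725, 0, 0.21] pointing down, gripper open.
Joint ranges: [-2.69, 2.69], [-0.47, 2.24], [-1.27, 1.36], [0.19, 2.51], [-1.53, 4.68], [0.08, 2.07], [-3.09, 3.09]. Speed limits (rad/s): [2.57, 2.57, 3.14, 3.14, 3.14, 3.14, 3.14].

## Interface

Orientations are given as a unit quaternion [x, y, z, w].
In Python, from rig import env gives the robot as it stands.
- The arm moves only by the shell command python3 -m pendant 'ROWS'. ROWS is JSON, a list that holds one entry, the list of rows, each a list of 7 numbers: the turn, a rotation vector about the tool's x, y, z in degrees, then the shift along the tool's x, y, z in mm, then the finger opening in mm, from 0 to 85.4. In form: [[[wx, wy, wz, x, y, z, hand], ...]]. A call has 1 to 12 rows; each row is the pose to reach, as a shift and turn from the pose commanded when the call began, along the tool's axes at that moment; what a row does not reach only later rows make up. A row lasts 1/8 s, in which the tool goes at most 62.5 mm and 10.7 degrees, less where a joint would pass 70% of its speed; a pose out of reach is approached as far as the arm can. A call with a gripper value outside its range is refused whole. The fingers move at their own pace and stop on an object; the grip force is fixed at half the most. Time passes only in rows, so rows that repeat a pose let the fingers close. It gives the time, the measured TCP pose, the force and the opening at its end, in the units of the state.
- env.observe(): the state, without advancing time (a new reading comes with each control period).
- env.get_image(name): name is "scene" or "side" or "wrist"; returns a dict with "image" (420x560x3 uint8, red, green, blue), "z_map" (420x560 float32, m along the optical axis (not along the pixel's ray), 0 where there is no reading), "mtx" (3x3 intrinsics, pixels), "xyz" and "rotation" of the camera in the world; the wrist camera has in their place "hand_eye" (4x4, takes a point from camera to tool coordinates, whose origin is the TCP and whose axes are the tool frame's). Camera axes: x right, y up, looking along -z (the intrinsics and any distortion apply to the point x, -y, -z); pixel columns grow to the right and rows downward; lengths in m; the calibration is good to about 2 mm. A picture is of the moment at which its call begins: read the wrist's pose just before it.
- env.hand_in(): hands the job in, once; it reports no verdict.
Trained networks look in a picture, given as the dict that the camera call returned (one of the last four; its "shot" number tells which), for a name from the list of things; names that differ only in an ending like _2 or _b are one class to them, and where a whole thing is asked for, a point or a joint stands for the part that bears it (a point fixed in the world has none). Each returns a list of dicts, best first, with "confidence" (0 to 1); they miss things now and then, are a little off and sometimes report something else, mostly with a low value. They report only what shows in the picture. A call takes as long as a camera call. They do not tell look-alikes from the thing itself.
- env.recognise(target, picture): "centre" ([row, column] as shares, 0 to 1, of the picture: columns of its width, rows of its height, amid what is visible of it).
- env.trace(target, picture): "region" (420x560 bool, what is visible of it) and "centre" ([row, column] as shares, 0 to 1, of the picture: columns of its width, rows of its height, amid what is visible of it).
- env.mark_of(target, picture): "centre" ([row, column] as shares, 0 to 1, of the picture: columns of its width, rows of its height: a listed point, or the origin of a listed thing).
The state is a dict: "time_s": time; "qpos": joint angles; "joint_velocities": joint speeds; "joint_torque": joint torques, N m; "tool_pos": TCP position; "tcp_rot": TCP orientation; "force": force on the tool from outside, world axes, zero at the start; "ft_torque": the same for the moment, N m; "finger_gap": finger opening in m.
Only numpy, scipy, OpenCV 4.12 (cv2) and the standard library are available. Lean on these libraries where they do the work, as an engineer would, in place of code of your own. Each camera call takes 0.05 s, during which the arm holds its last target. There are 200 camera calls.

## Working session

There is one attempt and no reset: what is moved stays moved. The work goes in short steps, Python scripts to look and compute and a shell command to move; the robot and the scene stay as the last step left them, time stands still between calls to the robot, and variables do not carry over. Pictures are saved under pics/ and viewed, about 8 in all and at most 12, crops included, and the job is handed in when it is done.

```bash
ls; mkdir -p pics; cat > h.py <<'E'
import numpy as np, cv2
from rig import env
from scipy.spatial.transform import Rotation as R
def cam(name):
    s=env.observe(); p=env.get_image(name)
    if 'hand_eye' in p:
        T=np.eye(4);T[:3,:3]=R.from_quat(s['tcp_rot']).as_matrix();T[:3,3]=s['tool_pos']
        p['T']=T@np.array(p['hand_eye'])
    else:
        T=np.eye(4);r=np.array(p['rotation'])
        T[:3,:3]=r if r.shape==(3,3) else R.from_quat(r).as_matrix();T[:3,3]=p['xyz'];p['T']=T
    return p
def cloud(p):
    z=p['z_map'];K=np.array(p['mtx']);v,u=np.mgrid[:420,:560]
    c=np.stack([(u-K[0,2])/K[0,0]*z,-(v-K[1,2])/K[1,1]*z,-z],-1)
    w=c@p['T'][:3,:3].T+p['T'][:3,3]; w[z<=0]=np.nan
    return w
def save(p,n): cv2.imwrite('pics/'+n,cv2.cvtColor(p['image'],cv2.COLOR_RGB2BGR))
def rect(pts):
    """min area rect of xy points (m) -> centre mm, size mm, angle of long side deg"""
    (cx,cy),(a,b),t=cv2.minAreaRect((pts[:,:2]*1000).astype(np.float32))
    if a<b: a,b,t=b,a,t+90
    return np.round([cx,cy,a,b,(t+90)%180-90],1)
E
python3 - <<'E'
from h import *
s=env.observe();print(s)
ims=[]
for n in ['scene','side','wrist']:
    p=cam(n);w=cloud(p);save(p,n+'0.png');ims.append(p['image'])
    print(n,[k for k in p],np.round(p['T'],3).tolist(),p['mtx'])
    for t in ['sample_box','box_lid','lid_ridge','tube_rack','reagent_bottle','red_jar']:
        for d in env.trace(t,p)[:4]:
            m=d['region'];q=w[m];q=q[~np.isnan(q[:,0])]
            if len(q)<10: continue
            print(t,round(d['confidence'],2),np.round(np.array(d['centre'])*[420,560]),rect(q),'z',np.round(np.percentile(q[:,2],[2,50,98])*1000), np.median(p['image'][m],0))
m=np.vstack([np.hstack([ims[0],ims[1]])]);cv2.imwrite('pics/a.png',cv2.cvtColor(cv2.resize(m,(800,300)),cv2.COLOR_RGB2BGR))
E
```

```text
pics
{'time_s': 0.0, 'qpos': array([-0.0934917 ,  0.5921198 ,  0.04833907,  1.60986987, -0.03333987,
        0.94271264, -0.03371626]), 'joint_velocities': array([ 3.53877090e-04,  5.08382253e-04,  2.41124037e-04, -4.78097486e-05,
        1.15062784e-04, -8.32725426e-04,  2.37688756e-04]), 'joint_torque': array([ 3.78132427e-04, -5.48684978e+01,  1.54672019e+00, -1.98121297e+01,
        9.43630905e-03,  8.90732801e-03, -1.16924070e-05]), 'tool_pos': array([ 7.24093764e-01, -1.86778433e-05,  2.08523737e-01]), 'tcp_rot': array([ 9.99999337e-01, -6.71403338e-07, -1.15012727e-03,  5.96212081e-05]), 'force': array([ 0.10230262, -0.494256  ,  0.56586784]), 'ft_torque': array([-0.00434625,  0.01494043,  0.02903308]), 'finger_gap': 0.08541115922043412}
scene ['image', 'z_map', 'mtx', 'xyz', 'rotation', 'shot', 'T'] [[0.463, -0.651, 0.602, 1.187], [0.886, 0.335, -0.32, -0.304], [0.007, 0.682, 0.732, 0.826], [0.0, 0.0, 0.0, 1.0]] [[427.430214     0.         274.56169321]
 [  0.         427.430214   207.33562422]
 [  0.           0.           1.        ]]
sample_box 0.97 [205. 375.] [609.  288.
[... 3150 characters left out ...]
z [12. 15. 42.] [125.  99.   0.]
box_lid 0.79 [274.  19.] [ 365.1 -121.8  118.2   69.4  -87.1] z [ 3. 11. 31.] [126.  62.  77.]
box_lid 0.68 [272. 124.] [ 524.6 -131.3  125.3   58.9   -1.7] z [ 9. 11. 32.] [124.  99.   2.]
lid_ridge 0.86 [275.  18.] [ 365.3 -125.5  125.7   69.4  -87.1] z [ 2. 11. 31.] [126.  62.  77.]
lid_ridge 0.69 [343. 221.] [ 661.9 -147.7  338.8   85.6   82.3] z [10. 15. 43.] [124.  99.   0.]
lid_ridge 0.65 [270. 124.] [583.5 -89.8 262.4  86.7  28.6] z [ 7. 11. 32.] [124.  99.   3.]
reagent_bottle 0.69 [412. 110.] [ 568.6 -220.2  469.2   50.7   56.2] z [ 1. 18. 32.] [45.5 41.5 36. ]
red_jar 0.62 [159. 355.] [818.7  23.6 103.4  74.3 -31. ] z [20. 85. 86.] [128.  16.  13.]
```

View pics/a.png

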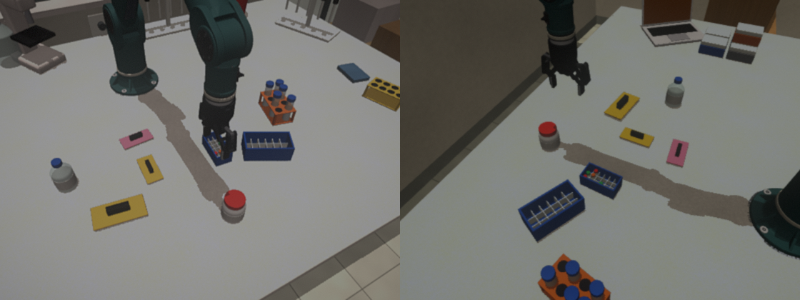

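```bash
python3 - <<'E'
from h import *
for n in ['scene','side']:
    p=cam(n);w=cloud(p)
    im=p['image'].astype(int)
    for t in ['sample_box','lid_ridge','box_mouth','sample_box']:
        print(n,t,[(round(d['confidence'],2),np.round(np.array(d['centre'])*[420,560]).tolist()) for d in env.mark_of(t,p)[:4]])
    # rim points of small box z 43..48, lid plate 8..13, ridge top 28..34 near estimates
    def reg(c,r,zl,zh,pct=0):
        m=(np.hypot(w[...,0]-c[0],w[...,1]-c[1])<r)&(w[...,2]>zl)&(w[...,2]<zh); return m
    m=reg((.57,.11),.1,.040,.052);print('rim',rect(w[m]),m.sum(),np.median(w[m],0))
    m=reg((.525,-.131),.085,.006,.015);print('plate',rect(w[m]),m.sum())
    m=reg((.525,-.131),.05,.026,.036);print('ridge',rect(w[m]),m.sum(),np.median(w[m],0))
    c=(w[...,0]>.45)&(w[...,0]<.7)&(w[...,1]>0)&(w[...,1]<.4)&(w[...,2]>.03)
    ws=w[c];
    H=np.zeros((400,250));
    for x,y,z in ws:
        H[int((.4-y)*999),int((x-.45)*999)]=z
    cv2.imwrite(f'pics/h{n}.png',cv2.resize(np.uint8(np.clip(H*3500,0,255)),(375,600),interpolation=0))
a=cv2.imread('pics/hscene.png');b=cv2.imread('pics/hside.png');cv2.imwrite('pics/hh.png',np.hstack([a,b]))
E
```

```text
scene sample_box [(0.73, [210.0, 305.0]), (0.6, [212.0, 369.0])]
scene lid_ridge [(0.87, [187.0, 193.0]), (0.69, [228.0, 208.0]), (0.59, [289.0, 162.0])]
scene box_mouth [(0.93, [196.0, 373.0]), (0.91, [203.0, 304.0])]
scene sample_box [(0.73, [210.0, 305.0]), (0.6, [212.0, 369.0])]
rim [566.3 141.3 138.6 128.3  77. ] 168 [0.57260089 0.08628556 0.04541309]
plate [ 525.8 -138.3  121.    66.6   -1.8] 754
ridge [ 527.1 -133.9   50.2   14.1   -2.3] 102 [ 0.52871782 -0.13424842  0.03097035]
side sample_box [(0.82, [258.0, 279.0])]
side lid_ridge [(0.79, [186.0, 331.0]), (0.74, [207.0, 388.0]), (0.6, [137.0, 313.0])]
side box_mouth [(0.83, [284.0, 211.0]), (0.72, [248.0, 280.0])]
side sample_box [(0.82, [258.0, 279.0])]
rim [560.6 144.3 123.5 123.3  85.1] 405 [0.55712438 0.12132532 0.04477387]
plate [ 525.3 -130.6  119.4   60.2   -3.2] 561
ridge [ 524.5 -129.7   50.2   17.    -5.5] 89 [ 0.52327718 -0.12873386  0.03033521]
```

View pics/hh.png

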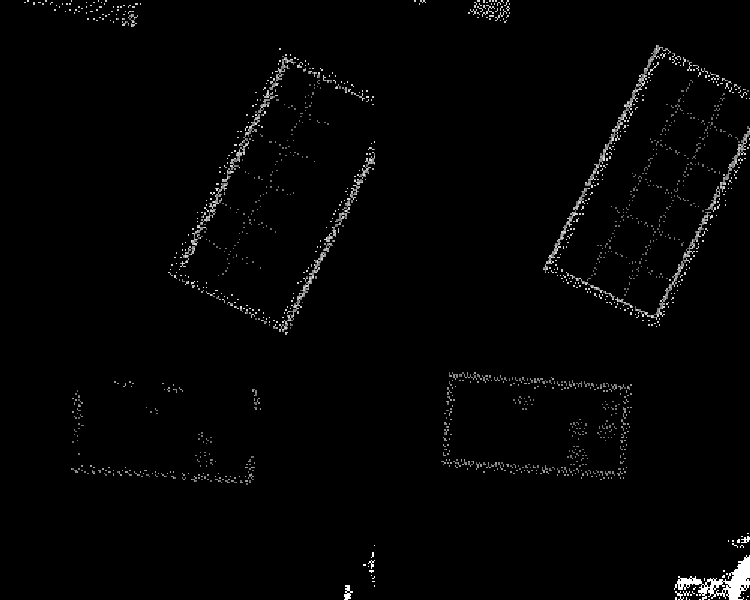

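The pictures show the small blue box with vials at about (0.56, 0.117) and the smaller yellow lid at about (0.526, -0.132). Both are turned about -2.5°. The larger box, larger yellow lid and pink lid are look-alikes. I'll move above the lid and turn the jaws across the ridge.

```bash
python3 -m pendant '[[[0,0,10,-30,20,5,85],[0,0,20,-60,40,10,85],[0,0,30,-90,60,15,85],[0,0,40,-120,80,20,85],[0,0,50,-150,100,25,85],[0,0,60,-180,120,30,85],[0,0,70,-198,132,40,85],[0,0,80,-198,132,50,85],[0,0,90,-198,132,50,85],[0,0,92.5,-198,132,50,85],[0,0,92.5,-198,132,50,85]]]'
cat > lid.py <<'E'
from h import *
p=cam('wrist');w=cloud(p);s=env.observe();save(p,'w1.png')
print(s['tool_pos'],R.from_quat(s['tcp_rot']).as_matrix().round(4).tolist())
d=np.hypot(w[...,0]-.525,w[...,1]+.131)
for n,r,a,b in [('plate',.085,.006,.016),('ridge',.05,.026,.036)]:
    m=(d<r)&(w[...,2]>a)&(w[...,2]<b); print(n,rect(w[m]),m.sum(),np.median(w[m],0))
for t in ['lid_ridge','box_lid']: print(t,[(round(d['confidence'],2),w[tuple((np.array(d['centre'])*[420,560]).astype(int))].round(4)) for d in env.mark_of(t,p)])
E
python3 lid.py
```

```text
time_s: 2.92
tool_pos: [0.5273, -0.1319, 0.1599]
tcp_rot: [-0.692, 0.722, -0.0, 0.0]
force: [-0.5, -0.7, -0.1]
finger_gap: 0.0853
[ 0.52730664 -0.13191395  0.15989447] [[-0.0414, -0.9991, 0.0005], [-0.9991, 0.0414, -0.0001], [0.0, -0.0005, -1.0]]
plate [ 528.2 -132.8  117.7   58.1   -1.6] 5170 [ 0.53634642 -0.13323382  0.01092406]
ridge [ 528.7 -132.7   49.    13.3   -2.1] 671 [ 0.52969698 -0.13285927  0.03081408]
lid_ridge [(0.96, array([ 0.3682, -0.1221,  0.0319])), (0.85, array([ 0.6467, -0.2771,  0.0411])), (0.8, array([ 0.526 , -0.1322,  0.0315])), (0.48, array([0.609 , 0.1045, 0.0358]))]
box_lid [(0.79, array([ 0.6405, -0.259 ,  0.0417])), (0.79, array([ 0.3767, -0.1235,  0.0102])), (0.63, array([ 0.5339, -0.1325,  0.0303]))]
```

View pics/w1.png

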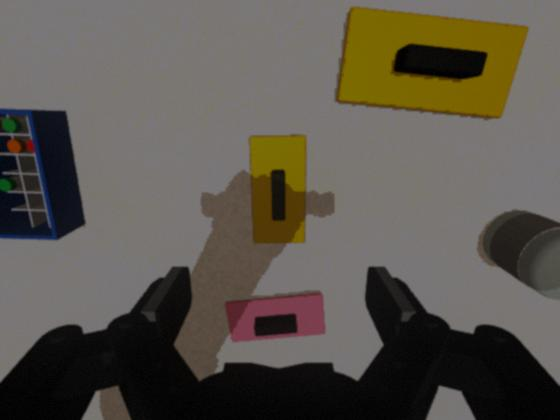

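Lid is centred under the jaws at px (278,190); the ridge is upright and aligned. Descending and gripping.

```bash
python3 -m pendant '[[[0,0,-0.5,1,-1,40,85],[0,0,-0.5,1,-1,80,60],[0,0,-0.5,1,-1,115,40],[0,0,-0.5,1,-1,135,40],[0,0,-0.5,1,-1,145,40],[0,0,-0.5,1,-1,145,40],[0,0,-0.5,1,-1,145,10],[0,0,-0.5,1,-1,145,5],[0,0,-0.5,1,-1,145,5],[0,0,-0.5,1,-1,145,5],[0,0,-0.5,1,-1,145,5]]]'; python3 -m pendant '[[[0,0,0,0,0,-10,5],[0,0,0,0,0,-30,5],[0,0,0,0,0,-60,5],[0,0,0,0,0,-90,5],[0,0,0,0,0,-105,5],[0,0,0,0,0,-105,5],[0,0,0,0,0,-105,5]]]'
```

```text
time_s: 4.45
tool_pos: [0.528, -0.133, 0.0148]
tcp_rot: [-0.695, 0.719, -0.0, 0.0]
force: [-0.5, -0.3, 0.1]
finger_gap: 0.0052
time_s: 5.32
tool_pos: [0.5273, -0.1327, 0.119]
tcp_rot: [-0.695, 0.719, 0.001, -0.0]
force: [0.1, 0.5, -0.1]
finger_gap: 0.0051
```

```bash
python3 lid.py
```

```text
[ 0.52712169 -0.13269783  0.11872247] [[-0.0347, -0.9994, -0.0021], [-0.9994, 0.0347, 0.0004], [-0.0003, 0.0021, -1.0]]
plate [ 528.4 -132.7  116.8   58.1   -1.7] 6437 [ 0.53877271 -0.13316951  0.01093869]
ridge [ 528.6 -132.7   49.1   13.5   -2.4] 874 [ 0.52982497 -0.13266612  0.03082798]
lid_ridge [(0.9, array([ 0.5278, -0.133 ,  0.0306])), (0.88, array([ 0.6455, -0.277 ,  0.0439]))]
box_lid [(0.9, array([ 0.6399, -0.2572,  0.043 ])), (0.59, array([ 0.5361, -0.1324,  0.0309])), (0.58, array([ 0.3754, -0.1222,  0.0116]))]
```

View pics/w1.png

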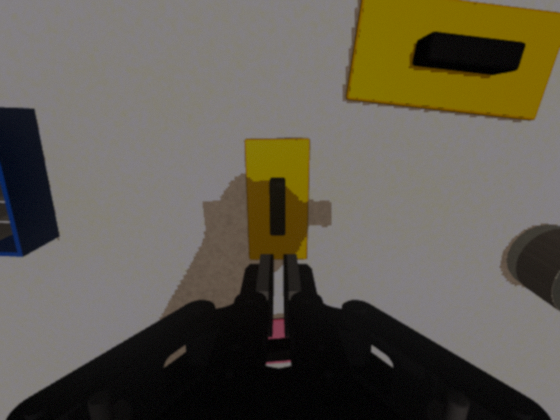

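The lid is unmoved at px (278,200), and the fingers closed empty. I'll check where the fingertips really are in the tool frame using depth.

```bash
python3 - <<'E'
from h import *
p=cam('wrist');w=cloud(p);s=env.observe();save(p,'w2.png')
M=R.from_quat(s['tcp_rot']).as_matrix();t=(w-s['tool_pos'])@M
print(np.array(p['hand_eye']).round(4).tolist(), s['finger_gap'])
for r in range(240,300,6): print(r,[np.round(t[r,c]*1000).tolist() for c in (262,267,290,295)])
K=np.array(p['mtx']);E=np.linalg.inv(np.array(p['hand_eye']))
for z in (0,-.019,-.04):
  c=E@[0,0,z,1];print(z,K[0,0]*c[0]/-c[2]+K[0,2],K[1,1]*c[1]/c[2]+K[1,2])
for n in ['scene','side']:
  p=cam(n);w=cloud(p)
  m=(abs(w[...,0]-.53)<.06)&(abs(w[...,1]+.133)<.05)&(w[...,2]>.05)&(w[...,2]<.2);q=w[m]
  print(n,m.sum())
  for a in np.arange(.08,.2,.01):
    k=q[(q[:,2]>=a)&(q[:,2]<a+.01)]
    if len(k): print(a.round(2),len(k),k.min(0).round(3),k.max(0).round(3))
E
```

```text
[[1.0, 0.0004, 0.0001, 0.0004], [0.0004, -0.9524, -0.3047, -0.0798], [-0.0001, 0.3047, -0.9524, -0.1643], [0.0, 0.0, 0.0, 1.0]] 0.005125538220033733
240 [[-15.0, 37.0, 107.0], [-10.0, 37.0, 108.0], [12.0, 37.0, 107.0], [17.0, 37.0, 108.0]]
246 [[-15.0, 43.0, 108.0], [-11.0, 44.0, 108.0], [12.0, 43.0, 108.0], [17.0, 43.0, 108.0]]
252 [[-15.0, 50.0, 107.0], [-11.0, 50.0, 108.0], [12.0, 50.0, 108.0], [17.0, 50.0, 108.0]]
258 [[-8.0, -13.0, -30.0], [-5.0, -13.0, -30.0], [6.0, -13.0, -30.0], [9.0, -13.0, -31.0]]
264 [[-7.0, -13.0, -36.0], [-5.0, -13.0, -37.0], [6.0, -13.0, -37.0], [8.0, -13.0, -37.0]]
270 [[-7.0, -13.0, -43.0], [-5.0, -13.0, -42.0], [6.0, -13.0, -42.0], [8.0, -13.0, -43.0]]
276 [[-7.0, -13.0, -48.0], [-4.0, -13.0, -48.0], [6.0, -12.0, -47.0], [8.0, -13.0, -48.0]]
282 [[-6.0, -12.0, -52.0], [-4.0, -13.0, -53.0], [5.0, -13.0, -52.0], [7.0, -13.0, -53.0]]
288 [[-6.0, -12.0, -56.0], [-4.0, -13.0, -57.0], [5.0, -12.0, -56.0], [7.0, -13.0, -57.0]]
294 [[-6.0, -14.0, -63.0], [-4.0, -11.0, -58.0], [5.0, -12.0, -59.0], [7.0, -14.0, -63.0]]
0 277.4165562724956 254.4589959286946
-0.019 277.3486940974603 270.1160692348357
-0.04 277.25366431076935 292.04121878557277
scene 420
0.14 22 [ 0.518 -0.149  0.14 ] [ 0.541 -0.122  0.15 ]
0.15 50 [ 0.515 -0.151  0.15 ] [ 0.54  -0.121  0.16 ]
0.16 48 [ 0.517 -0.151  0.16 ] [ 0.54 -0.12  0.17]
0.17 50 [ 0.518 -0.15   0.17 ] [ 0.54  -0.119  0.18 ]
0.18 75 [ 0.52  -0.168  0.18 ] [ 0.542 -0.099  0.19 ]
0.19 175 [ 0.515 -0.177  0.19 ] [ 0.543 -0.095  0.2  ]
side 171
0.14 24 [ 0.516 -0.142  0.14 ] [ 0.539 -0.118  0.15 ]
0.15 34 [ 0.516 -0.139  0.15 ] [ 0.537 -0.116  0.16 ]
0.16 41 [ 0.516 -0.141  0.16 ] [ 0.538 -0.116  0.17 ]
0.17 10 [ 0.516 -0.139  0.17 ] [ 0.533 -0.115  0.179]
0.18 30 [ 0.513 -0.161  0.181] [ 0.538 -0.098  0.19 ]
0.19 32 [ 0.513 -0.158  0.19 ] [ 0.54  -0.092  0.2  ]
```

The tips really sit about 26 mm behind the reported TCP, seen by all three cameras, so the fingers closed above the ridge. I'll check where the body starts before correcting.

```bash
python3 - <<'E'
from h import *
print(env.observe()['tool_pos'])
for n in ['scene','side']:
  p=cam(n);w=cloud(p)
  m=(abs(w[...,0]-.53)<.1)&(abs(w[...,1]+.133)<.1)&(w[...,2]>.1)&(w[...,2]<.3);q=w[m]
  print(n,m.sum(),'minz',np.sort(q[:,2])[:5].round(4))
  for a in np.arange(.17,.28,.006):
    k=q[(q[:,2]>=a)&(q[:,2]<a+.006)]
    if len(k)>4: print(a.round(3),len(k),'x',np.percentile(k[:,0],[3,97]).round(3),'y',np.percentile(k[:,1],[3,97]).round(3))
p=cam('scene');a=p['image'];q=cam('side')['image']
w=cloud(p)
def crop(p):
  w=cloud(p);m=(abs(w[...,0]-.53)<.06)&(abs(w[...,1]+.133)<.06)&(w[...,2]>.1)&(w[...,2]<.26);r,c=np.where(m)
  return cv2.resize(p['image'][max(r.min()-10,0):r.max()+60,max(c.min()-30,0):c.max()+30],(390,590))
o=np.hstack([crop(p),crop(cam('side'))]);cv2.imwrite('pics/c.png',o[...,::-1])
E
```

```text
[ 0.52757622 -0.13304462  0.11907474]
scene 1855 minz [0.1417 0.1441 0.1446 0.1448 0.1452]
0.17 36 x [0.52 0.54] y [-0.151 -0.121]
0.176 22 x [0.522 0.54 ] y [-0.149 -0.123]
0.182 35 x [0.523 0.542] y [-0.154 -0.108]
0.188 79 x [0.52  0.542] y [-0.168 -0.102]
0.194 123 x [0.519 0.541] y [-0.17  -0.097]
0.2 64 x [0.517 0.542] y [-0.177 -0.095]
0.206 79 x [0.518 0.545] y [-0.18 -0.09]
0.212 85 x [0.521 0.545] y [-0.184 -0.086]
0.218 95 x [0.531 0.546] y [-0.188 -0.08 ]
0.224 108 x [0.53  0.546] y [-0.193 -0.078]
0.23 160 x [0.516 0.546] y [-0.197 -0.075]
0.236 140 x [0.521 0.548] y [-0.192 -0.078]
0.242 127 x [0.524 0.548] y [-0.18 -0.09]
0.248 84 x [0.521 0.547] y [-0.175 -0.096]
0.254 38 x [0.522 0.54 ] y [-0.174 -0.097]
0.26 18 x [0.523 0.539] y [-0.172 -0.099]
0.266 23 x [0.527 0.564] y [-0.172 -0.117]
0.272 85 x [0.533 0.566] y [-0.172 -0.106]
0.278 89 x [0.534 0.566] y [-0.172 -0.108]
side 1102 minz [0.1399 0.1412 0.1417 0.1419 0.1424]
0.17 9 x [0.516 0.525] y [-0.139 -0.117]
0.176 5 x [0.515 0.518] y [-0.141 -0.122]
0.182 14 x [0.514 0.535] y [-0.152 -0.101]
0.188 33 x [0.513 0.536] y [-0.16  -0.096]
0.194 16 x [0.514 0.538] y [-0.171 -0.092]
0.2 23 x [0.512 0.537] y [-0.175 -0.087]
0.206 43 x [0.51  0.534] y [-0.165 -0.083]
0.212 36 x [0.51  0.544] y [-0.173 -0.078]
0.218 37 x [0.51  0.544] y [-0.144 -0.074]
0.224 46 x [0.51  0.541] y [-0.146 -0.07 ]
0.23 72 x [0.51  0.543] y [-0.117 -0.069]
0.236 69 x [0.507 0.534] y [-0.144 -0.075]
0.242 61 x [0.508 0.546] y [-0.14  -0.088]
0.248 46 x [0.513 0.543] y [-0.121 -0.091]
0.254 35 x [0.517 0.537] y [-0.112 -0.092]
0.26 22 x [0.518 0.537] y [-0.107 -0.094]
0.266 39 x [0.499 0.541] y [-0.109 -0.094]
0.272 82 x [0.491 0.556] y [-0.129 -0.095]
0.278 89 x [0.491 0.555] y [-0.125 -0.095]
```

View pics/c.png

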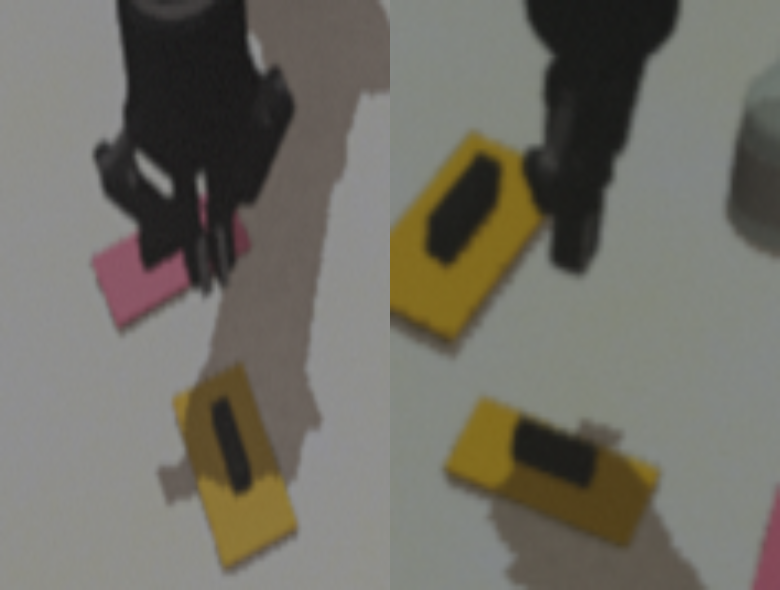

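The hand is about 24 mm higher than the reported TCP; lateral position is fine. Going down again with that allowance (reported z about -0.007).

```bash
python3 -m pendant '[[[0,0,0,0,0,0,45],[0,0,0,0,-1,30,45],[0,0,0,0,-1,70,45],[0,0,0,0,-1,105,45],[0,0,0,0,-1,120,45],[0,0,0,0,-1,126,45],[0,0,0,0,-1,126,45],[0,0,0,0,-1,126,5],[0,0,0,0,-1,126,5],[0,0,0,0,-1,126,5],[0,0,0,0,-1,126,5],[0,0,0,0,-1,126,5]]]'
```

```text
time_s: 7.38
tool_pos: [0.5297, -0.1331, -0.0051]
tcp_rot: [-0.695, 0.719, -0.001, 0.001]
force: [-1.1, 0.5, 5.9]
finger_gap: 0.012
```

```bash
python3 -m pendant '[[[0,0,0,0,0,-3,5],[0,0,0,0,0,-15,5],[0,0,0,0,0,-40,5],[0,0,0,0,0,-70,5],[0,0,0,0,0,-100,5],[0,0,0,0,0,-115,5],[0,0,0,0,0,-120,5],[0,0,0,0,0,-120,5]]]'
cat > rim.py <<'E'
from h import *
s=env.observe();print(s['tool_pos'],s['force'],s['ft_torque'],s['finger_gap'],R.from_quat(s['tcp_rot']).as_matrix().round(4).tolist())
for n in ['scene','side','wrist']:
    p=cam(n);w=cloud(p);save(p,'L'+n+'.png')
    # rim, small box
    m=(w[...,0]>.485)&(w[...,0]<.632)&(w[...,1]>.07)&(w[...,1]<.16)&(w[...,2]>.042)&(w[...,2]<.051)
    if m.sum()>20:print(n,'rim',rect(w[m]),m.sum(),np.median(w[m][:,2]))
    # held lid: yellow pixels
    im=p['image'].astype(int);t=s['tool_pos']
    y=(im[...,0]>60)&(im[...,1]>.6*im[...,0])&(im[...,2]<.6*im[...,1])&(np.hypot(w[...,0]-t[0],w[...,1]-t[1])<.09)&(w[...,2]>t[2]-.03)
    k=w[y]
    if len(k)>30:
        print(n,'lid',rect(k),len(k),'z',np.percentile(k[:,2],[5,50,95]).round(4))
        c=k-k.mean(0);A=np.linalg.lstsq(np.c_[c[:,:2],np.ones(len(c))],c[:,2],rcond=None)[0];print('slope deg',np.degrees(A[:2]).round(2))
E
python3 rim.py
```

```text
time_s: 8.38
tool_pos: [0.5286, -0.1328, 0.1134]
tcp_rot: [-0.695, 0.719, 0.0, -0.0]
force: [-0.7, -0.9, -0.7]
finger_gap: 0.0124
[ 0.52864028 -0.13283927  0.11341511] [-0.69176831 -0.85411868 -0.71830929] [-0.0055489  -0.09083713  0.02809249] 0.012360668383414765 [[-0.0347, -0.9994, -0.0006], [-0.9994, 0.0347, 0.0002], [-0.0002, 0.0006, -1.0]]
scene rim [558.3 113.4 125.3  64.1  -4.3] 259 0.045729074896781685
scene lid [ 527.2 -137.9  113.6   62.5   -1.1] 514 z [0.1278 0.1299 0.1321]
slope deg [-0.43 -0.64]
side rim [558.1 114.9 123.5  65.7  -4.2] 336 0.04537396771377511
side lid [ 525.5 -117.3  116.1   88.4   -2.7] 558 z [0.1265 0.1288 0.1308]
slope deg [-0.14  1.28]
wrist rim [535.7  84.5  79.7  17.5 -17.3] 750 0.045331027178850236
wrist lid [ 526.4 -132.7  118.1   57.7   -2.4] 11305 z [0.1278 0.1289 0.1299]
slope deg [-0.35 -0.14]
```

The lid is held and level. Next I'll view the box from the wrist, past the held lid.

```bash
python3 -m pendant '[[[0,0,0,-10,4,-15,5],[0,0,0,-35,12,-35,5],[0,0,1,-65,22,-60,5],[0,0,1,-100,34,-80,5],[0,0,2,-135,47,-87,5],[0,0,2,-170,59,-87,5],[0,0,2,-205,71,-87,5],[0,0,2,-230,80,-87,5],[0,0,2,-241,84,-87,5],[0,0,2,-244,84,-87,5],[0,0,2,-244,84,-87,5],[0,0,2,-244,84,-87,5]]]';python3 rim.py
```

```text
time_s: 10.02
tool_pos: [0.4539, 0.1125, 0.2008]
tcp_rot: [-0.681, 0.732, -0.0, -0.0]
force: [0.1, 0.2, -1.4]
finger_gap: 0.0127
[0.45387486 0.11253542 0.20078807] [ 0.08529036  0.16566116 -1.38225882] [0.06728744 0.00518251 0.04934334] 0.012747332181414984 [[-0.0718, -0.9974, 0.0003], [-0.9974, 0.0718, -0.0004], [0.0004, -0.0003, -1.0]]
scene rim [558.  113.  125.9  63.8  -4.2] 250 0.04570822673718444
scene lid [451.7 105.7 115.8  61.5  -2.6] 411 z [0.2155 0.2175 0.2192]
slope deg [ 0.12 -1.53]
side rim [558.2 114.9 123.5  65.1  -4.2] 332 0.045325912556086645
side lid [450.2 115.1 116.2  56.4  -3.9] 1034 z [0.2147 0.2166 0.2182]
slope deg [ 0.   -0.23]
wrist rim [561.1 114.2 122.1  62.2  -4.1] 1825 0.04588841652291481
wrist lid [451.9 112.9 118.2  57.6  -4.3] 11308 z [0.2158 0.2168 0.2179]
slope deg [-0.3  -0.22]
```

View pics/Lwrist.png

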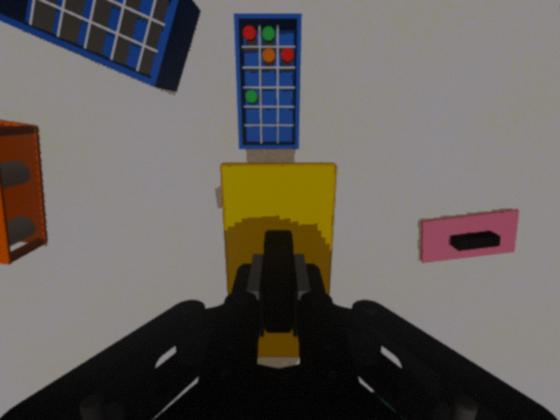

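The wrist shows the box fully (px 268,80) and the lid held straight (px 278,250), with aligned yaw. Moving over the box, stopping about 20 mm above the rim.

```bash
python3 -m pendant '[[[0,0,0,-2,-20,0,5],[0,0,0,-4,-50,10,5],[0,0,0,-7,-80,30,5],[0,0,0,-8.5,-102,60,5],[0,0,0,-8.5,-108,90,5],[0,0,0,-8.5,-108,115,5],[0,0,0,-8.5,-108,130,5],[0,0,0,-8.5,-108,139,5],[0,0,0,-8.5,-108,139,5],[0,0,0,-8.5,-108,139,5]]]';sed -i 's/>.042)&/>.041)\&/' rim.py; python3 rim.py
python3 - <<'E'
import cv2,numpy as np
a=cv2.imread('pics/Lwrist.png')[60:330,130:430];b=cv2.imread('pics/Lside.png');c=cv2.imread('pics/Lscene.png')
o=np.hstack([cv2.resize(a,(400,360)),cv2.resize(b[200:310,215:345],(400,360))]);cv2.imwrite('pics/hov.png',o)
E
```

```text
time_s: 11.42
tool_pos: [0.5625, 0.1147, 0.0625]
tcp_rot: [-0.682, 0.731, -0.0, 0.001]
force: [-1.3, -0.8, -0.5]
finger_gap: 0.0124
[0.56251863 0.11474492 0.06247885] [-1.27940603 -0.83571787 -0.52580004] [0.02306039 0.03740023 0.02134691] 0.012422054725864795 [[-0.0697, -0.9976, 0.0015], [-0.9976, 0.0697, 0.0004], [-0.0005, -0.0015, -1.0]]
scene rim [558.4 113.7 127.1  64.9  -4.1] 169 0.04564422708825111
scene lid [559.7 112.6 119.   56.4  -4.5] 440 z [0.0763 0.0788 0.0808]
slope deg [-0.07 -0.05]
side rim [557.9 116.1 122.7  63.9  -4. ] 214 0.04520577136635129
side lid [558.1 117.2 117.1  56.3  -3.1] 734 z [0.0759 0.0783 0.0806]
slope deg [ -5.13 -29.72]
wrist rim [618.3 110.1  61.8   6.9  85.7] 895 0.04592303999644731
wrist lid [560.5 114.8 118.4  58.2  -4.2] 11423 z [0.0776 0.0787 0.0797]
slope deg [-0.26 -0.21]
```

View pics/hov.png

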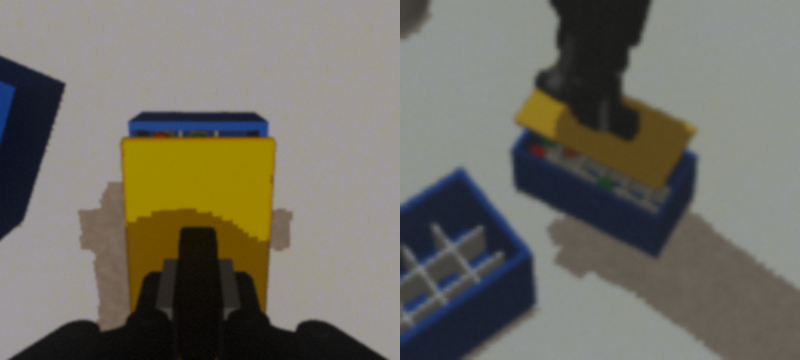

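The lid hovers over the box. All three cameras agree on alignment within about 1 mm, and the plug has 2.5 mm of play. Lowering slowly.

```bash
python3 -m pendant '[[[0,0,0,0,0.5,8,5],[0,0,0,0,0.5,14,5],[0,0,0,0,0.5,18,5],[0,0,0,0,0.5,21,5],[0,0,0,0,0.5,24,5],[0,0,0,0,0.5,26,5],[0,0,0,0,0.5,26,5]]]';python3 rim.py
```

```text
time_s: 12.45
tool_pos: [0.5613, 0.1147, 0.0356]
tcp_rot: [-0.682, 0.731, 0.0, -0.0]
force: [-0.3, -0.7, -0.5]
finger_gap: 0.0124
[0.56133724 0.11466225 0.03560947] [-0.30045214 -0.73767498 -0.48870268] [-0.02584358  0.01738939 -0.06029085] 0.012428037098868385 [[-0.0697, -0.9976, -0.0001], [-0.9976, 0.0697, -0.0], [0.0001, 0.0001, -1.0]]
scene rim [560.7 112.3 123.6  62.3  -4.3] 283 0.04846710024279499
scene lid [559.6 112.9 117.2  55.9  -4.7] 414 z [0.0497 0.0518 0.0543]
slope deg [-0.05 -0.49]
side rim [558.1 116.9 122.6  61.9  -3.6] 441 0.04934753654040758
side lid [5.567e+02 1.280e+02 1.177e+02 8.120e+01 3.000e-01] 710 z [0.0492 0.0516 0.055 ]
slope deg [ -4.55 -56.73]
wrist rim [561.2 114.2 121.4  62.4  -3.9] 2846 0.04668706419527148
wrist lid [559.7 115.  117.5  58.3  -4.2] 11385 z [0.0508 0.0518 0.0529]
slope deg [-0.34 -0.25]
```

```bash
python3 -m pendant '[[[0,0,0,0,0,1,5],[0,0,0,0,0,1.5,5],[0,0,0,0,0,1.5,5],[0,0,0,0,0,1.5,5]]]'; python3 rim.py | grep -A1 'wrist lid'
```

```text
time_s: 13.1
tool_pos: [0.5615, 0.1147, 0.0349]
tcp_rot: [-0.682, 0.731, 0.0, 0.0]
force: [-2.2, 0.4, 5.8]
finger_gap: 0.0119
wrist lid [559.2 114.9 118.6  58.2  -4.1] 11382 z [0.05   0.051  0.0521]
slope deg [-0.25 -0.27]
```

Seated: plate top is at 51 mm with light contact. Releasing and backing off.

```bash
python3 -m pendant '[[[0,0,0,0,0,0,25],[0,0,0,0,0,0,40],[0,0,0,0,0,-10,40],[0,0,0,0,0,-40,60],[0,0,0,0,0,-80,85],[0,0,0,0,0,-100,85],[0,0,0,0,0,-100,85],[0,0,0,0,0,-100,85]]]'; python3 rim.py
python3 - <<'E'
import cv2,numpy as np
a=cv2.imread('pics/Lwrist.png')[60:330,130:430];b=cv2.imread('pics/Lside.png')
o=np.hstack([cv2.resize(a,(400,360)),cv2.resize(b[200:310,215:345],(400,360))]);cv2.imwrite('pics/rel.png',o)
E
```

```text
time_s: 14.25
tool_pos: [0.5607, 0.1148, 0.1337]
tcp_rot: [-0.682, 0.731, 0.0, -0.0]
force: [-0.1, 0.1, 0.2]
finger_gap: 0.0852
[0.56068432 0.11475735 0.13367628] [-0.14739886  0.07455567  0.20225826] [-0.02799491  0.01575283  0.02500287] 0.08520344033513604 [[-0.0695, -0.9976, -0.0011], [-0.9976, 0.0695, -0.0001], [0.0002, 0.0011, -1.0]]
scene rim [559.9 113.2 123.1  64.4  -4.6] 407 0.049326207124659294
side rim [558.5 116.7 123.5  62.8  -4. ] 725 0.04959488682021185
wrist rim [561.  114.2 121.8  62.2  -4.1] 4916 0.05040120563230002
```

View pics/rel.png

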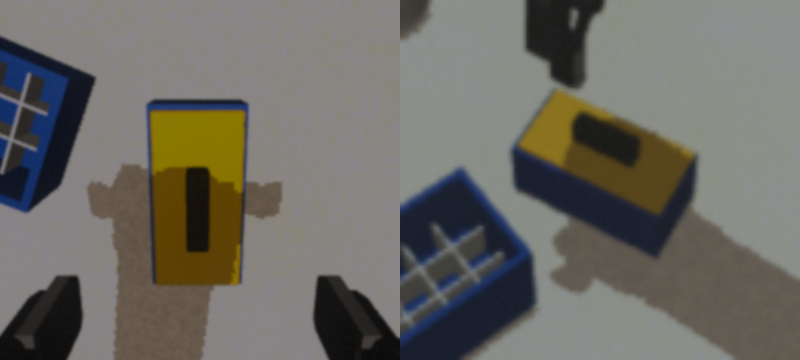

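The lid sits evenly on the box with rim showing all round, and the hand is open above it. Descending astride the box, about 4 mm towards the vials' side for balance.

```bash
python3 -m pendant '[[[0,0,0,0.5,-4,15,85],[0,0,0,0.5,-4,45,85],[0,0,0,0.5,-4,80,85],[0,0,0,0.5,-4,110,85],[0,0,0,0.5,-4,128,85],[0,0,0,0.5,-4,136,85],[0,0,0,0.5,-4,136,85]]]'; python3 -m pendant '[[[0,0,0,0,0,4,85],[0,0,0,0,0,8,85],[0,0,0,0,0,11,85],[0,0,0,0,0,11,85]]]'
```

```text
time_s: 15.28
tool_pos: [0.5654, 0.1137, -0.0021]
tcp_rot: [-0.682, 0.731, 0.0, -0.0]
force: [-0.6, -0.2, -0.5]
finger_gap: 0.085
time_s: 15.78
tool_pos: [0.5652, 0.1139, -0.0129]
tcp_rot: [-0.682, 0.731, 0.0, -0.0]
force: [-0.4, -0.4, 0.5]
finger_gap: 0.0847
```

No contact. Closing and a small lift.

```bash
python3 -m pendant '[[[0,0,0,0,0,0,75],[0,0,0,0,0,0,66],[0,0,0,0,0,0,55],[0,0,0,0,0,0,50],[0,0,0,0,0,0,50],[0,0,0,0,0,0,50],[0,0,0,0,0,0,50]]]'; python3 -m pendant '[[[0,0,0,0,0,-4,50],[0,0,0,0,0,-10,50],[0,0,0,0,0,-18,50],[0,0,0,0,0,-25,50],[0,0,0,0,0,-25,50],[0,0,0,0,0,-25,50]]]'
cat > chk.py <<'E'
from h import *
s=env.observe();t=s['tool_pos'];print(s['time_s'],t,s['force'].round(1),s['ft_torque'].round(3),s['finger_gap'])
dz=t[2]+.0129
for n in ['scene','side','wrist']:
    p=cam(n);w=cloud(p);save(p,'F'+n+'.png');im=p['image'].astype(int)
    near=np.hypot(w[...,0]-t[0],w[...,1]-t[1])<.085
    z=w[...,2]
    for nm,lo,hi in [('plate',.046,.056),('ridge',.066,.076)]:
        m=near&(z>dz+lo-.004)&(z<dz+hi+.004)
        if nm=='plate': m&=(im[...,0]>50)&(im[...,1]>.6*im[...,0])&(im[...,2]<.6*im[...,1])
        k=w[m]
        if len(k)<30: continue
        c=k-k.mean(0);A=np.c_[c[:,:2],np.ones(len(c))];b=c[:,2];ok=np.ones(len(b),bool)
        for _ in range(4):
            q=np.linalg.lstsq(A[ok],b[ok],rcond=None)[0];ok=abs(A@q-b)<.002
        print(n,nm,rect(k),len(k),'z',np.median(k[:,2]).round(4),'slope deg',np.degrees(q[:2]).round(2))
    b=near&(im[...,2]>1.3*im[...,0])&(z<dz+.05); 
    if b.sum()>20: print(n,'blue z min',np.percentile(z[b],[1,5]).round(4))
E
python3 chk.py
```

```text
time_s: 16.65
tool_pos: [0.5655, 0.1141, -0.0124]
tcp_rot: [-0.682, 0.731, 0.0, 0.0]
force: [-0.9, 0.9, 5.7]
finger_gap: 0.0614
time_s: 17.4
tool_pos: [0.5652, 0.114, 0.0122]
tcp_rot: [-0.682, 0.731, 0.0, -0.0]
force: [0.1, -0.1, -3.5]
finger_gap: 0.0613
17.4 [0.56519925 0.11399048 0.01220987] [ 0.1 -0.1 -3.5] [0.011 0.038 0.014] 0.06127847346491425
scene plate [582.8 110.3  68.2  57.   -3.9] 342 z 0.0759 slope deg [ 0.11 -0.92]
scene ridge [568.  112.  127.1  32.4  85.9] 259 z 0.0949 slope deg [ 1.16 -0.34]
scene blue z min [0.0283 0.0317]
side plate [556.8 117.2 116.3  61.4  -4.9] 566 z 0.0752 slope deg [-0.14  0.06]
side ridge [549.6 118.6 129.9  36.1  74. ] 206 z 0.0944 slope deg [1.7  0.05]
side blue z min [0.0247 0.0273]
wrist plate [579.6 113.1  77.6  58.8  -4.2] 22208 z 0.0753 slope deg [-0.12 -0.03]
wrist ridge [569.7 113.5 129.4  31.   86.1] 15002 z 0.0951 slope deg [-1.83  0.12]
wrist blue z min [0.0295 0.0337]
```

The box is gripped (gap 61 mm), level, and reads 3.5 N. Plate top at 75 mm puts the underside at 24 mm, so I'll lift 96 mm more.

```bash
python3 -m pendant '[[[0,0,0,0,0,-6,50],[0,0,0,0,0,-16,50],[0,0,0,0,0,-30,50],[0,0,0,0,0,-46,50],[0,0,0,0,0,-62,50],[0,0,0,0,0,-76,50],[0,0,0,0,0,-86,50],[0,0,0,0,0,-92,50],[0,0,0,0,0,-96,50],[0,0,0,0,0,-96,50],[0,0,0,0,0,-96,50],[0,0,0,0,0,-96,50]]]';python3 chk.py;python3 - <<'E'
import cv2,numpy as np
a=cv2.imread('pics/Fscene.png');b=cv2.imread('pics/Fside.png')
cv2.imwrite('pics/fin.png',np.hstack([cv2.resize(a[110:270,200:400],(400,320)),cv2.resize(b[180:340,160:360],(400,320))]))
E
```

```text
time_s: 19.05
tool_pos: [0.5651, 0.1138, 0.1078]
tcp_rot: [-0.682, 0.731, 0.0, -0.0]
force: [-1.1, 0.6, -4.0]
finger_gap: 0.0612
19.05 [0.56505476 0.11383414 0.10782273] [-1.1  0.6 -4. ] [ 0.021 -0.049 -0.043] 0.06124515688629381
scene plate [561.7 113.6 110.3  60.7  -5.6] 393 z 0.1715 slope deg [-0.2  -0.31]
scene ridge [568.4 111.5 126.5  32.1  84.6] 295 z 0.1905 slope deg [2.76 0.32]
scene blue z min [0.1237 0.1267]
side plate [556.5 117.3 116.5  58.7  -4.2] 605 z 0.1708 slope deg [-0.31 -0.09]
side ridge [554.3 117.8 128.6  43.5  68.9] 279 z 0.1904 slope deg [-0.1  -0.13]
side blue z min [0.1203 0.1222]
wrist plate [580.  112.9  77.2  58.8  -3.9] 22206 z 0.1713 slope deg [-0.1  -0.04]
wrist ridge [569.8 113.1 129.9  31.1  85.9] 14930 z 0.191 slope deg [-2.15  0.13]
wrist blue z min [0.1256 0.1299]
```

View pics/fin.png

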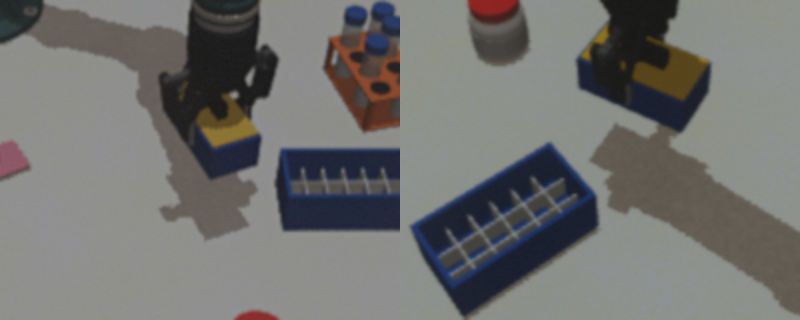

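The closed box hangs level with its underside at 0.120 m. It is clear of the larger box, and the rack and jar are undisturbed. Handing in.

```bash
python3 -c "
from rig import env
print(env.hand_in())"
```

```text
the job is handed in; nothing more can be done
None
```

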